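# Lock the keyhole plate onto the stand's stud

### The arm

A 6-joint arm with a two-finger parallel gripper is mounted at the origin on the work surface. World frame = base frame: x ahead of the robot, y to its left, z up, the work surface at z = 0. Lengths are in m, angles in rad, forces in N, time in s.
With the tool pointing down it reaches from about 0.325 to 0.925 m from the base axis. Payload 3.1 kg.
Tool frame: the origin (TCP) lies midway between the tips of the shut fingers; the grasp point (between the pads) lies 19 mm behind it (ctrl.hold_point_z is the distance from the TCP to the grasp point, in m); z points along the fingers, y is the line along which they close (so a half turn about z gives the same grasp; the last joint's range is limited). The gripper opens to 85 mm and grips with 20 to 120 N. Pads are 22 mm wide; open, the fingers measure 114 mm over their backs; the gripper's body (76 mm by 85 mm) begins 54 mm behind the grasp point. The pads swing forward as they close: fully open they stand 13 mm farther back than shut.
Start: joints at [-1.393, 0.217, 1.613, -0, 1.311, -0.112], TCP at [0.179, -0.599, 0.231] pointing down, gripper open.
Joint ranges: [-2.75, 2.75], [-0.78, 2.1], [0.31, 2.55], [-1.13, 4.27], [0.13, 2.63], [-2.58, 2.58]. Speed limits (rad/s): [2.79, 2.79, 3.14, 3.14, 3.14, 3.14].

### API

Orientations are given as a unit quaternion [x, y, z, w].
In Python, from plant import ctrl, imaging, nets gives the robot as it stands.
- The arm moves only by the shell command python3 -m handwheel 'ROWS' [OPENING] [FORCE]. ROWS is a JSON object of lists of equal length, an entry for each row: "slide": the shift along the world's x, y, z in m, a list of three; "spin": the turn about the world's z in degrees. A call has 1 to 12 rows; each row shifts and turns the commanded pose from where the row before left it; what a row does not reach is not made up. A row lasts 1/8 s, in which the tool goes at most 62.5 mm and 10.7 degrees, less where a joint would pass 70% of its speed; a pose out of reach is approached as far as the arm can. A call is refused whole if a number of a shift passes 0.0625 or a number of a turn 10.7, either way. A call with a gripper value outside its range is refused whole. OPENING is the finger opening in m, from 0 to 0.0854, set as the call begins (- or left out, the last holds). The fingers move at their own pace and stop on an object; FORCE is the grip in N (left out, the last holds). Time passes only in rows, so rows that do not move let the fingers close. It gives the time, the measured TCP pose, the force, the opening and the grip force at its end, in the units of the state.
- ctrl.observe(): the state, without advancing time (a new reading comes with each control period).
- imaging.snapshot(name): name is "scene" or "side" or "wrist"; returns (picture, depth): 420x560x3 uint8, red, green, blue; 420x560 float32, m along the optical axis (not along the pixel's ray), 0 where there is no reading.
- imaging.camera_params(name): a dict with "K" (3x3 intrinsics, pixels), "pose" (4x4, takes a point from camera to world coordinates). Camera axes: x right, y up, looking along -z (the intrinsics and any distortion apply to the point x, -y, -z); pixel columns grow to the right and rows downward; lengths in m; the calibration is good to about 2 mm. A picture is of the moment at which its call begins: read the wrist's pose just before it. camera_params takes no time and is no camera call; for the wrist camera it gives the pose at the moment of the call.
- ctrl.finish_job(): hands the job in; it is judged then, once.
Trained networks look in the newest picture that a camera, given by its name, has taken for a name from the list of things; names that differ only in an ending like _2 or _b are one class to them, and where a whole thing is asked for, a point or a joint stands for the part that bears it (a point fixed in the world has none). Each returns a list of dicts, best first, with "p" (0 to 1); they miss things now and then, are a little off and sometimes report something else, mostly with a low value. They report only what shows in the picture. A call takes as long as a camera call. They do not tell look-alikes from the thing itself.
- nets.silhouettes(query, camera): "mask" (420x560 bool, what is visible of it) and "xy" ([column, row] as shares, 0 to 1, of the picture: columns of its width, rows of its height, amid what is visible of it).
- nets.place_of(query, camera): "xy" ([column, row] as shares, 0 to 1, of the picture: columns of its width, rows of its height: a listed point, or the origin of a listed thing).
The state is a dict: "time": time; "q": joint angles; "qvel": joint speeds; "joint_torque": joint torques, N m; "tcp_pos": TCP position; "tool_rot": TCP orientation; "force": force on the tool from outside, world axes, zero at the start; "moment": the same for the moment, N m; "gripper_width": finger opening in m; "grasp_force": force on a finger pad.
Only numpy, scipy, OpenCV 4.12 (cv2) and the standard library are available. Lean on these libraries where they do the work, as an engineer would, in place of code of your own. Each camera call takes 0.05 s, during which the arm holds its last target. There are 200 camera calls.

### The job

Take the blue movement-holder plate off the bench and slip its keyhole over the brass-headed stud on the green sloped stand so that it lies flush on the face, then slide it down the slope until it is fully home, locked behind the stud's head and sitting square on the stand, and let go of it. The stud may sit anywhere along its cross slot, so feel for it gently: never press or push the plate hard against the stand or stud (stay under 40 N). Leave everything else on the bench where it is.

Things in the scene. Friction and masses are not known exactly. Their poses are not given: they have to be found in the camera images.
- plate: blue plate, 110 (x) x 70 (y) x 5 mm thick, loose, about 0.2 kg, lying flat. Origin at the centre of its underside, z out of its top. On it stands a black grip block, 30 (x) x 24 (y) x 32 mm tall, centred at x = -25 mm, y = 0; with the brass disc on it its top is 41 mm above the underside. Grip the block across y
- keyhole (a point): centre, level with the underside, of the wide end of the plate's through keyhole, at plate x = +12 mm, y = 0: an eight-sided opening 19 mm across. From it a 9.5 mm wide slot runs along plate +x and ends at plate x = +35.25 mm; with the stud's neck against that end, the neck's axis is at plate x = +32 mm
- face: flat face of the fixed green stand, 155 x 150 mm, tilted 25 degrees, low edge towards the robot. Origin on its surface, 60 mm above the bench; x up the slope, y across, z out of the face; it reaches from x = -95 to +60 mm, y = -75 to +75 mm. The plate hangs with its own x up the slope: its origin is at face x = -12 mm as it goes over the stud's head, at -32 mm when home, at the stud's y
- cross_slot (a point): middle of the dark cross slot (along y) in the face, at the face's origin. One stud stands square to the face on this line, anywhere from y = -17 to +17 mm: not measured, look or feel for it; it does not shift under 40 N. Neck 6.5 mm thick; head 15 mm across, from 7 to 12 mm off the face, its top edge bevelled by 1 mm. A plate that misses rests on the head
- spare: the bystanding spare plate: same outline and block place as the keyhole plate, but light grey with a white block and no keyhole; origin at the centre of its underside, axes as the plate's
- loupe_black: black eye loupe, flared foot 48 mm across, 45 mm tall, loose; origin at the centre of its underside
- loupe_wood: wooden eye loupe, flared foot 48 mm across, 45 mm tall, loose; origin at the centre of its underside
- driver_stand: round aluminium stand with six small screwdrivers, 102 mm across, 115 mm tall, loose; origin at the centre of its underside
- punch_block: green and white punch-set block on a black base, 120 x 90 x 38 mm, loose; origin at the centre of its underside
- tweezers_a: steel tweezers, 120 mm long, 5 mm thick, loose; origin on the underside near the middle, x towards the tips
- tweezers_b: steel tweezers, 120 mm long, 5 mm thick, loose; origin on the underside near the middle, x towards the tips
- parts_tin: flat round aluminium tin with a glass top, 70 mm across, 17 mm tall, loose; origin at the centre of its underside
Mind the look-alikes: they are no part of the job. Several things look just like the plate: the one meant starts farthest from the robot's base. Leave any purple look-alike of the part that bears face alone.

How it is judged:
On the way, in this order (a step that is already met when the one before it is completed fails the run):
1. the stud's head has passed through the wide end of the keyhole: the plate lies flush on the face, not yet slid down (z of plate in the frame of face between -0.002 and 0.0025 m and y of plate in the frame of face between -0.023 and 0.023 m and angle between the z axis of plate and the z axis of face, either way round below 0.06 rad and x of plate in the frame of face between -0.024 and -0.004 m), for 0.05 s.
2. the plate has been slid down the face, still flush, to the end of the slot (z of plate in the frame of face between -0.002 and 0.0025 m and y of plate in the frame of face between -0.023 and 0.023 m and angle between the z axis of plate and the z axis of face, either way round below 0.06 rad and x of plate in the frame of face below -0.0295 m), for 0.1 s.
At the end, for the whole second after the job is handed in: the plate lies flush on the stand's face (underside within 2.5 mm, within 3.5 degrees), slid down to within 2.5 mm of the slot's end so that the stud's head locks it, within 8 degrees of square to the stand, released and at rest (all of step 2 and x of plate in the frame of face above -0.036 m and angle between the y axis of plate and the y axis of face, either way round below 0.14 rad and linear speed of plate below 0.01 m/s and angular speed of plate below 0.1 rad/s); the robot touches nothing.
It fails at once if the plate is pressed or pushed against the stand or its stud with more than 40 N (contact force between plate and face above 40 N).
It fails at once if another thing on the bench is moved by more than 15 mm (distance of any of spare, loupe_black, loupe_wood, driver_stand, punch_block, tweezers_a, tweezers_b, parts_tin from where it was at the start of the episode above 0.015 m).
It also fails if it takes over 67 s, if anything falls off the work surface, if the arm or the gripper's body presses on something with over 40 N, if the wrist force passes 120 N, or if a joint passes its speed limit or range.

## Working session

There is one attempt and no reset: what is moved stays moved. The work goes in short steps, Python scripts to look and compute and a shell command to move; the robot and the scene stay as the last step left them, time stands still between calls to the robot, and variables do not carry over. Pictures are saved under pics/ and viewed, at most 10 in all, crops included, and the job is handed in when it is done.

```bash
mkdir -p pics; ls; cat > h.py <<'E'
import numpy as np, cv2
from plant import ctrl, imaging, nets
def snap(n):
    P=imaging.camera_params(n); im,d=imaging.snapshot(n); return im,d,np.array(P["K"]),np.array(P["pose"])
def cloud(d,K,T):
    v,u=np.mgrid[:d.shape[0],:d.shape[1]]
    p=np.stack([(u-K[0,2])/K[0,0]*d,-(v-K[1,2])/K[1,1]*d,-d],-1)
    return p@T[:3,:3].T+T[:3,3]
def save(name,im): cv2.imwrite('pics/'+name,cv2.cvtColor(im,cv2.COLOR_RGB2BGR))
def st():
    s=ctrl.observe(); print({k:np.round(s[k],4).tolist() for k in ("time","tcp_pos","tool_rot","force","gripper_width","grasp_force")})
E
python3 - <<'E'
from h import *
np.set_printoptions(precision=4,suppress=True)
st()
for n in("scene","side"):
    im,d,K,T=snap(n); save(n+'0.png',im); C=cloud(d,K,T); np.savez(n+'0',im=im,d=d,C=C,K=K,T=T)
    print(n,T[:3,3])
    for q in("plate","face","spare"):
        for r in nets.silhouettes(q,n):
            m=r["mask"]&(d>0); print(q,round(r["p"],2),np.round(np.array(r["xy"])*[560,420]),m.sum(),np.median(C[m],0) if m.any() else '')
    for q in("keyhole","cross_slot"):
        for r in nets.place_of(q,n):
            x=np.array(r["xy"])*[560,420]; u,v=np.round(x).astype(int); print(q,round(r["p"],2),x,C[min(v,419),min(u,559)])
E
```

```text
pics
{'time': 0.0, 'tcp_pos': [0.1785, -0.5981, 0.2299], 'tool_rot': [0.9895, 0.1444, -0.0, -0.0012], 'force': [-0.2733, 0.526, 0.5786], 'gripper_width': 0.0856, 'grasp_force': 0.0}
scene [ 1.1403 -0.3423  0.9639]
plate 0.82 [215. 233.] 727 [ 0.4897 -0.0926  0.0066]
plate 0.76 [254. 171.] 527 [0.3688 0.1627 0.0069]
plate 0.54 [294. 268.] 276 [0.7314 0.0087 0.0247]
plate 0.42 [265. 286.] 251 [ 0.7362 -0.0931  0.0277]
face 0.91 [406. 140.] 1291 [0.6001 0.59   0.0572]
face 0.7 [386. 193.] 326 [0.6931 0.4082 0.0179]
face 0.6 [308. 200.] 1580 [0.6026 0.1667 0.0601]
spare 0.9 [158. 262.] 880 [ 0.4615 -0.2635  0.0065]
spare 0.4 [306. 201.] 1624 [0.601 0.166 0.059]
keyhole 0.89 [213.416 239.694] [ 0.5053 -0.1043  0.0065]
keyhole 0.57 [255.192 171.108] [0.3632 0.1494 0.0087]
cross_slot 0.81 [309.68  203.616] [0.6165 0.1644 0.0677]
cross_slot 0.69 [408.016 136.794] [0.6083 0.5974 0.0717]
side [ 0.3518 -0.8542  0.6268]
plate 0.88 [267. 279.] 818 [ 0.4822 -0.1001  0.006 ]
plate 0.84 [206. 233.] 558 [0.3569 0.1601 0.0059]
face 0.97 [282. 211.] 1348 [0.5884 0.1592 0.0527]
face 0.82 [255. 161.] 820 [0.5925 0.5851 0.051 ]
spare 0.62 [268. 329.] 1352 [ 0.4549 -0.2697  0.0058]
keyhole 0.83 [273.672 278.208] [ 0.5038 -0.1027  0.0064]
cross_slot 0.98 [259.    156.492] [0.6051 0.5974 0.0689]
cross_slot 0.92 [283.92 203.28] [0.5992 0.1621 0.074 ]
```

```bash
python3 - <<'E'
from h import *
S=np.load('scene0.npz')['im'];save('s2.png',cv2.resize(S[90:330,100:480],(798,504),interpolation=cv2.INTER_CUBIC))
E
```

```text
(no output)
```

View pics/s2.png

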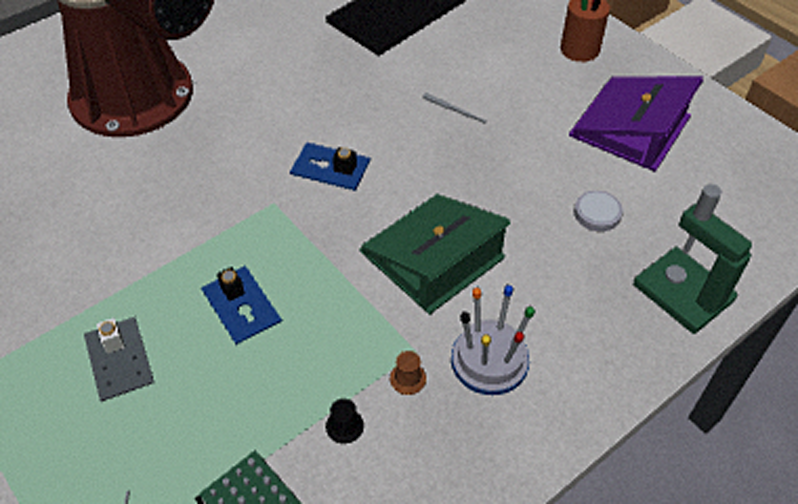

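Two blue look-alikes: scene px (215,233) at world (0.49,−0.09), 0.50 m from the base, and px (254,171) at (0.37,0.16), 0.40 m. The first one is the plate because it is farther away. The stand is the green one at px (308,200); the purple one is at (406,140). I'll measure both and confirm in a crop.

```bash
cat > meas.py <<'E'
from h import *
def plate(im,C,c):
    hsv=cv2.cvtColor(im,cv2.COLOR_RGB2HSV)
    near=np.hypot(C[...,0]-c[0],C[...,1]-c[1])<.09
    b=near&(hsv[...,0]>100)&(hsv[...,0]<130)&(hsv[...,1]>120)&(C[...,2]<.02)&(C[...,2]>-.005)
    r=cv2.minAreaRect((C[b][:,:2]*1000).astype(np.float32))
    t=near&(C[...,2]>.034)&(C[...,2]<.06)
    print('plate',b.sum(),r,'z',np.median(C[b][:,2]),'block top',t.sum(),np.median(C[t],0), (C[t].min(0)+C[t].max(0))/2)
def stand(im,C,c,R=.14):
    hsv=cv2.cvtColor(im,cv2.COLOR_RGB2HSV)
    near=(np.hypot(C[...,0]-c[0],C[...,1]-c[1])<R)
    g=near&(hsv[...,0]>55)&(hsv[...,0]<95)&(hsv[...,1]>80)&(C[...,2]>.012)
    P=C[g]; k=np.ones(len(P),bool); rng=np.random.default_rng(0); best=0
    for _ in range(300):
        a=P[rng.choice(len(P),3,False)]; n=np.cross(a[1]-a[0],a[2]-a[0]); n/=np.linalg.norm(n)+1e-12
        if abs(n[2])<.8: continue
        i=abs((P-a[0])@n)<.003
        if i.sum()>best: best=i.sum();k=i
    for _ in range(3):
        o=P[k].mean(0); n=np.linalg.svd(P[k]-o,full_matrices=False)[2][2]; n*=np.sign(n[2]); k=abs((P-o)@n)<.004
    x=np.array([0,0,1])-n*n[2]; x/=np.linalg.norm(x); y=np.cross(n,x)
    q=np.stack([(P[k]-o)@x,(P[k]-o)@y],-1)*1000
    r=cv2.minAreaRect(q.astype(np.float32))
    lo,hi=np.percentile(q,[.5,99.5],0)
    print('face n',k.sum(),n,'tilt',np.degrees(np.arccos(n[2])),'uphill yaw',np.degrees(np.arctan2(x[1],x[0])),'rect',r,'ext',lo,hi)
    cx=(q.max(0)+q.min(0))/2/1000
    print('center of rect (face -17.5,0):',o+x*r[0][0]/1000+y*r[0][1]/1000)
    br=near&(hsv[...,0]>10)&(hsv[...,0]<28)&(hsv[...,1]>100)&(C[...,2]>.05)
    if br.sum():
        h=C[br]; print('brass',br.sum(),np.median(h,0),'height',np.median((h-o)@n))
    return o,n,x,y
E
python3 - <<'E'
from meas import *
np.set_printoptions(precision=4,suppress=True)
for n in("scene","side"):
    D=np.load(n+'0.npz'); print('==',n); plate(D['im'],D['C'],(.49,-.095)); stand(D['im'],D['C'],(.60,.163))
    for q in ("driver_stand","loupe_wood","loupe_black","parts_tin","tweezers_a"):
        for r in nets.silhouettes(q,n):
            m=r["mask"]&(D['d']>0)
            if r["p"]>.4 and m.any(): print(q,round(r["p"],2),np.median(D['C'][m],0))
D=np.load('side0.npz')['im']
S=np.load('scene0.npz')['im']
save('c1.png',np.hstack([cv2.resize(S[180:270,170:270],(400,360),interpolation=2),cv2.resize(D[170:260,230:330],(400,360),interpolation=2)]))
E
```

```text
== scene
plate 600 ((490.8541564941406, -90.57232666015625), (69.67253112792969, 112.37198638916016), 83.73526763916016) z 0.006211980586764809 block top 79 [ 0.4674 -0.0885  0.0389] [ 0.4647 -0.0878  0.04  ]
face n 1308 [-0.4197 -0.0205  0.9074] tilt 24.845503450452593 uphill yaw 2.7903337970743056 rect ((-4.952232360839844, 3.7636566162109375), (150.0563507080078, 157.5477752685547), 88.99943542480469) ext [-82.0535 -70.673 ] [71.3999 77.0671]
center of rect (face -17.5,0): [0.5919 0.1717 0.0551]
brass 18 [0.6032 0.1694 0.072 ] height 0.01065335425686887
driver_stand 0.72 [0.7801 0.1086 0.0393]
loupe_wood 0.63 [0.732  0.0085 0.025 ]
loupe_wood 0.44 [0.601  0.1674 0.0593]
loupe_black 0.77 [ 0.7357 -0.0939  0.0269]
parts_tin 0.66 [0.6905 0.4083 0.0176]
tweezers_a 0.49 [0.3602 0.3944 0.0056]
tweezers_a 0.47 [ 0.7126 -0.4018  0.0056]
== side
plate 537 ((488.9888610839844, -92.83473205566406), (72.08193969726562, 105.32303619384766), 82.8864517211914) z 0.00571125779194348 block top 82 [ 0.4627 -0.0933  0.0381] [ 0.4632 -0.0897  0.0387]
face n 1108 [-0.4215 -0.0216  0.9066] tilt 24.96550295864587 uphill yaw 2.9374242535577384 rect ((1.9658355712890625, 7.5123138427734375), (145.66195678710938, 151.64512634277344), 89.505859375) ext [-73.2041 -64.2068] [76.7846 77.5284]
center of rect (face -17.5,0): [0.587  0.1661 0.0524]
brass 18 [0.6028 0.1646 0.0729] height 0.011760410199538709
driver_stand 0.76 [0.7647 0.0963 0.0383]
loupe_wood 0.74 [0.7627 0.0962 0.0386]
loupe_wood 0.63 [0.7189 0.0017 0.022 ]
loupe_black 0.79 [ 0.7205 -0.1014  0.0227]
parts_tin 0.6 [0.6783 0.4053 0.0166]
tweezers_a 0.65 [ 0.6894 -0.3878  0.0052]
```

View pics/c1.png

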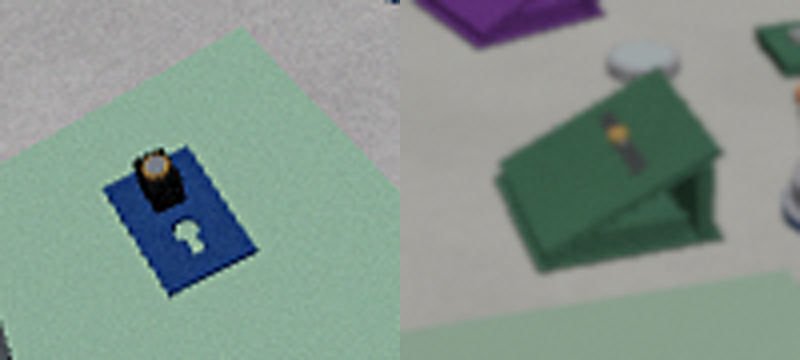

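The crop confirms it: the left half is the blue keyhole plate, with its black block on the robot side and the slot pointing away. The right half is the green stand, with its brass stud at about (618,133), near the middle of the slot. Moving above the plate.

```bash
python3 -m handwheel '{"slide":[[0.0287,0.0509,0],[0.0287,0.0509,0],[0.0287,0.0509,0],[0.0287,0.0509,0],[0.0287,0.0509,0],[0.0287,0.0509,0],[0.0287,0.0509,0],[0.0287,0.0509,0],[0.0287,0.0509,0],[0.0287,0.0509,0],[0,0,0]],"spin":[-2.3,-2.3,-2.3,-2.3,-2.3,-2.3,-2.3,-2.3,-2.3,-2.3,0]}' 0.085 30
python3 - <<'E'
from meas import *
np.set_printoptions(precision=4,suppress=True)
st()
im,d,K,T=snap("wrist"); save('w1.png',im); C=cloud(d,K,T); np.savez('w1',im=im,d=d,C=C); print(T)
plate(im,C,(.49,-.092))
for q in("plate","keyhole"):
  for r in nets.place_of(q,"wrist"):
    x=np.round(np.array(r["xy"])*[560,420]).astype(int); print(q,r["p"],x,C[min(x[1],419),min(x[0],559)])
E
```

```text
time: 2.48
tcp_pos: [0.4669, -0.0866, 0.2316]
tool_rot: [0.999, -0.052, 0.0, -0.0]
force: [-0.3, -0.4, 0.6]
gripper_width: 0.0845
grasp_force: 0.0
{'time': 2.475, 'tcp_pos': [0.4669, -0.0866, 0.2316], 'tool_rot': [0.9986, -0.0525, 0.0005, -0.0004], 'force': [-0.2959, -0.4325, 0.5712], 'gripper_width': 0.0845, 'grasp_force': 0.0}
[[-0.104   0.9611  0.256   0.5309]
 [-0.9946 -0.1006 -0.0265 -0.0934]
 [ 0.0003 -0.2573  0.9663  0.3739]
 [ 0.      0.      0.      1.    ]]
plate 5914 ((487.51153564453125, -92.12519073486328), (69.61741638183594, 109.65232849121094), 84.11819458007812) z 0.0046991195957925 block top 773 [ 0.4641 -0.0889  0.0376] [ 0.4631 -0.0888  0.0382]
plate 0.8 [282 153] [ 0.4904 -0.0909  0.0045]
plate 0.73 [ 77 291] [0.3592 0.1572 0.0042]
keyhole 0.89 [283 143] [ 0.4999 -0.0929 -0.0007]
keyhole 0.84 [ 82 300] [ 0.345   0.1577 -0.0008]
```

View pics/w1.png

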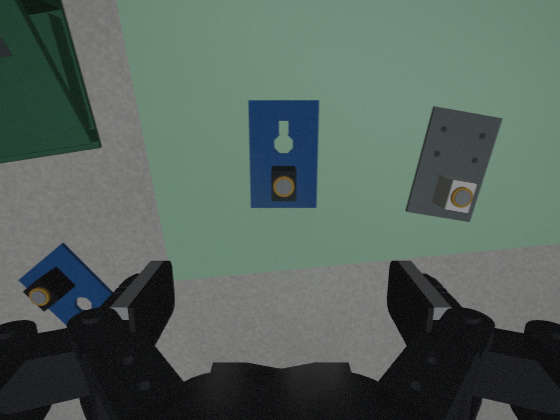

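The wrist picture shows the plate at (284,154), block at (284,185) and keyhole at (283,143), square to the tool. Descending to grip.

```bash
python3 -m handwheel '{"slide":[[-0.0042,-0.0028,-0.04],[0,0,-0.05],[0,0,-0.05],[0,0,-0.048],[0,0,-0.03],[0,0,0],[0,0,0]],"spin":[0,0,0,0,0,0,0]}' 0.06 30
python3 -m handwheel '{"slide":[[0,0,0],[0,0,0],[0,0,0],[0,0,0],[0,0,0],[0,0,0]],"spin":[0,0,0,0,0,0]}' 0.0 30
```

```text
time: 3.5
tcp_pos: [0.4623, -0.0941, 0.0145]
tool_rot: [0.998, -0.057, 0.001, 0.0]
force: [1.3, -0.6, 0.3]
gripper_width: 0.0599
grasp_force: 0.0
time: 4.25
tcp_pos: [0.4629, -0.093, 0.015]
tool_rot: [0.998, -0.056, 0.001, 0.0]
force: [-0.4, 1.0, 7.5]
gripper_width: 0.0235
grasp_force: 30.0
```

```bash
python3 -m handwheel '{"slide":[[0,0,0.02],[0,0,0.06],[0,0,0.06],[0,0,0.06],[0,0.05,0.02],[0,0.052,0],[-0.01,0.052,0],[0,0.052,0],[0,0.052,0],[0,0,0],[0,0,0]],"spin":[0,0,0,0,2,2,2,2,0.9,0,0]}'
python3 - <<'E'
from meas import *
np.set_printoptions(precision=4,suppress=True)
st()
im,d,K,T=snap("wrist"); save('w2.png',im); C=cloud(d,K,T); np.savez('w2',im=im,d=d,C=C); print(T[:3,3])
stand(im,C,(.60,.167))
hsv=cv2.cvtColor(im,cv2.COLOR_RGB2HSV); b=(hsv[...,0]>100)&(hsv[...,0]<130)&(hsv[...,1]>120)&(C[...,2]>.15)
P=C[b]; o=np.median(P,0); n=np.linalg.svd(P-P.mean(0),full_matrices=False)[2][2]; print('plate',b.sum(),o,n*np.sign(n[2]),cv2.minAreaRect((P[:,:2]*1000).astype(np.float32)))
E
```

```text
time: 5.62
tcp_pos: [0.4509, 0.165, 0.2329]
tool_rot: [1.0, 0.022, -0.0, 0.001]
force: [-0.2, 0.2, -1.6]
gripper_width: 0.0231
grasp_force: 29.7
{'time': 5.625, 'tcp_pos': [0.4509, 0.165, 0.2329], 'tool_rot': [0.9997, 0.0224, -0.0004, 0.0005], 'force': [-0.165, 0.1705, -1.5847], 'gripper_width': 0.0231, 'grasp_force': 29.7442}
[0.5154 0.1683 0.3752]
face n 11927 [-0.4227 -0.0184  0.9061] tilt 25.02826900610609 uphill yaw 2.4958538268470365 rect ((-0.4289970397949219, -0.5150985717773438), (57.16515350341797, 149.18174743652344), 0.18119752407073975) ext [-28.3983 -73.8884] [27.5398 73.0376]
center of rect (face -17.5,0): [0.5749 0.1712 0.0464]
brass 220 [0.5937 0.1677 0.0701] height 0.012484184596019358
plate 26565 [0.4976 0.1681 0.2224] [-0.004   0.0105  0.9999] ((483.66058349609375, 167.75135803222656), (95.14288330078125, 108.79911041259766), 2.306889057159424)
```

View pics/w2.png

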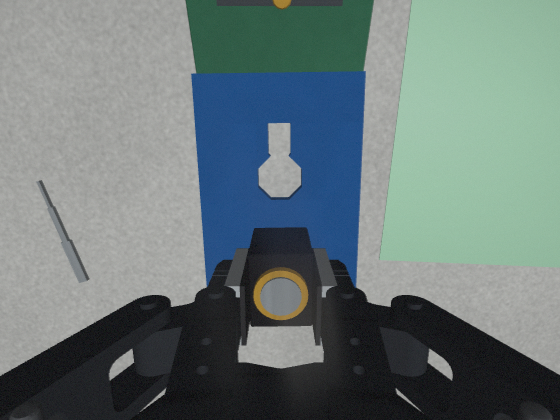

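The plate is held square, with its keyhole at (280,175). The stud's brass head is cut off at the top at (282,3). I'll back off a little to see the whole head.

```bash
python3 -m handwheel '{"slide":[[-0.03,0,0],[-0.025,0,0],[0,0,0],[0,0,0]],"spin":[0,0,0,0]}'
python3 - <<'E'
from meas import *
np.set_printoptions(precision=4,suppress=True)
st()
im,d,K,T=snap("wrist"); C=cloud(d,K,T); np.savez('w3',im=im,d=d,C=C)
o,n,x,y=stand(im,C,(.60,.167),.16)
hsv=cv2.cvtColor(im,cv2.COLOR_RGB2HSV)
near=np.hypot(C[...,0]-.6,C[...,1]-.167)<.12
h=(C-o)@n
F=np.stack([(C-o)@x,(C-o)@y],-1)
for nm,m in(('brass',near&(h>.008)&(h<.016)),('slot',near&(hsv[...,2]<75)&(hsv[...,1]<80)&(h<.006)&(h>-.012)&(C[...,2]>.03)),('face',near&(abs(h)<.003)&(hsv[...,1]>90))):
    f=F[m]; print(nm,m.sum(),np.percentile(f,[1,50,99],0).tolist() if m.any() else'', C[m].mean(0), np.argwhere(m).min(0),np.argwhere(m).max(0))
f=F[near&(abs(h)<.003)&(hsv[...,1]>90)]
b=(hsv[...,0]>100)&(hsv[...,0]<130)&(hsv[...,1]>120)&(C[...,2]>.15)
P=C[b]; print('plate yext',np.percentile(P[:,1],[.5,99.5]),'xmax',np.percentile(P[:,0],99.5),'z',np.median(P[:,2]))
v=np.argwhere(b); 
for xx in(.43,.45,.48): s=P[abs(P[:,0]-xx)<.002]; print(xx,s[:,1].min(),s[:,1].max()) if len(s) else 0
save('w3.png',cv2.resize(im[0:140,160:400],(720,420)))
E
```

```text
time: 6.18
tcp_pos: [0.3973, 0.1645, 0.2336]
tool_rot: [1.0, 0.021, 0.001, 0.0]
force: [-0.4, -1.7, -1.3]
gripper_width: 0.0239
grasp_force: 29.8
{'time': 6.175, 'tcp_pos': [0.3973, 0.1645, 0.2336], 'tool_rot': [0.9998, 0.021, 0.0008, 0.0], 'force': [-0.4335, -1.6881, -1.3334], 'gripper_width': 0.0239, 'grasp_force': 29.7558}
face n 8318 [-0.4238 -0.0181  0.9056] tilt 25.100224914164105 uphill yaw 2.4449777897654275 rect ((-1.1512832641601562, -0.47357177734375), (40.777381896972656, 148.93685913085938), 0.08917029201984406) ext [-20.9072 -73.7541] [18.9786 73.1181]
center of rect (face -17.5,0): [0.5355 0.1696 0.0281]
brass 11 [0.4615 0.1674 0.376 ] height 0.3464908647281638<stdin>:11: RuntimeWarning: Mean of empty slice.
  ret = um.true_divide(
Traceback (most recent call last):
ValueError: zero-size array to reduction operation minimum which has no identity
```

Backing off was the wrong way, since it moves the head out of the picture. Going forward instead.

```bash
python3 -m handwheel '{"slide":[[0.04,0,0],[0.043,0,0],[0,0,0],[0,0,0]],"spin":[0,0,0,0]}'
cat > m3.py <<'E'
from meas import *
np.set_printoptions(precision=4,suppress=True)
st()
im,d,K,T=snap("wrist"); C=cloud(d,K,T)
o,n,x,y=stand(im,C,(.60,.167),.16)
hsv=cv2.cvtColor(im,cv2.COLOR_RGB2HSV)
near=np.hypot(C[...,0]-.6,C[...,1]-.167)<.12
h=(C-o)@n
F=np.stack([(C-o)@x,(C-o)@y],-1)
for nm,m in(('brass',near&(h>.008)&(h<.016)),('slot',near&(hsv[...,2]<75)&(hsv[...,1]<80)&(h<.006)&(h>-.012)&(C[...,2]>.03)),('face',near&(abs(h)<.003)&(hsv[...,1]>90))):
    f=F[m]; print(nm,m.sum(),*((np.percentile(f,[1,50,99],0).round(4).tolist(), C[m].mean(0), np.argwhere(m).min(0),np.argwhere(m).max(0)) if m.any() else''))
b=(hsv[...,0]>100)&(hsv[...,0]<130)&(hsv[...,1]>120)&(C[...,2]>.12)
P=C[b]
if b.any():
    print('plate yext',np.percentile(P[:,1],[.5,99.5]),'xmax',np.percentile(P[:,0],99.5),'z',np.median(P[:,2]))
    w=np.argwhere(b); top=w[:,0].min(); r=w[w[:,0]==top+6]; print('top row',top,r[:,1].min(),r[:,1].max(),C[top+6,r[:,1].min()],C[top+6,r[:,1].max()])
save('w3.png',cv2.resize(im[0:140,160:400],(720,420)))
E
python3 m3.py
```

```text
time: 6.72
tcp_pos: [0.4793, 0.1649, 0.2327]
tool_rot: [1.0, 0.021, -0.001, 0.0]
force: [-0.4, -0.1, -0.7]
gripper_width: 0.0238
grasp_force: 29.7
{'time': 6.725, 'tcp_pos': [0.4793, 0.1649, 0.2327], 'tool_rot': [0.9998, 0.0215, -0.0009, 0.0001], 'force': [-0.4296, -0.0638, -0.6628], 'gripper_width': 0.0238, 'grasp_force': 29.7477}
face n 11190 [-0.4222 -0.0181  0.9063] tilt 24.997536724033004 uphill yaw 2.44913594798966 rect ((-31.247333526611328, -0.45749664306640625), (119.21398162841797, 149.17054748535156), 0.1388092190027237) ext [-87.9352 -74.0187] [28.0877 73.2632]
center of rect (face -17.5,0): [0.5718 0.1714 0.045 ]
brass 1336 [0.4858 0.1677 0.257 ] height 0.22881017984962118
brass 312 [[-0.0036, -0.009], [0.0042, -0.002], [0.0107, 0.0043]] [0.5989 0.1708 0.0706] [ 27 270] [ 48 288]
slot 1962 [[-0.0034, -0.0494], [0.0039, 0.0062], [0.0101, 0.0485]] [0.6033 0.1735 0.0602] [ 26 215] [ 44 339]
face 11155 [[-0.085, -0.0732], [0.0017, 0.0004], [0.028, 0.0726]] [0.6    0.1733 0.0582] [  0 180] [138 373]
plate yext [0.131  0.2028] xmax 0.5594659065613622 z 0.22221101797088763
top row 71 192 364 [0.5556 0.2037 0.2226] [0.5587 0.1348 0.2223]
```

View pics/w3.png

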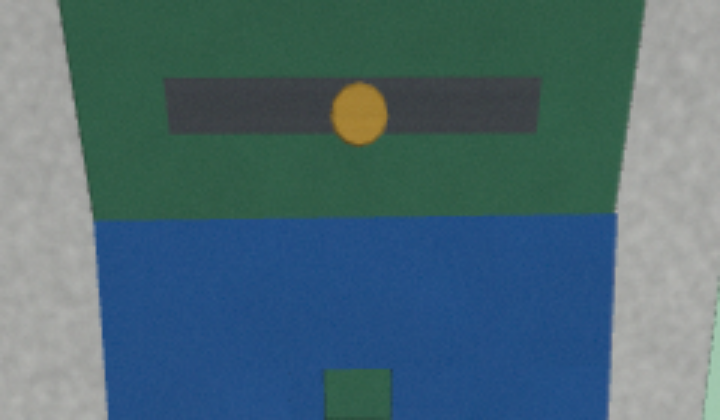

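The head is at crop (359,114), i.e. px (279,38), nearly mid-slot: stud y ≈ −2 mm on the face. The tool can only spin about z, so first I'll tilt the plate in the grip. To do that I press its upper edge gently on the face, 45 mm to the +y side of the stud.

```bash
python3 -m handwheel '{"slide":[[0.024,0.048,0],[0.024,0,-0.04],[0.0227,0,-0.05],[0,0,-0.038],[0,0,0],[0,0,0]],"spin":[0,0,0,0,0,0]}'
python3 -m handwheel '{"slide":[[0,0,-0.004],[0,0,-0.004],[0,0,-0.004],[0,0,-0.004],[0,0,-0.002],[0,0,0]],"spin":[0,0,0,0,0,0]}'
```

```text
time: 7.52
tcp_pos: [0.5507, 0.2136, 0.107]
tool_rot: [1.0, 0.022, 0.001, -0.0]
force: [0.5, 1.4, -1.0]
gripper_width: 0.0233
grasp_force: 30.1
time: 8.28
tcp_pos: [0.5499, 0.2136, 0.0875]
tool_rot: [1.0, 0.022, -0.0, -0.0]
force: [-1.8, 2.1, 1.3]
gripper_width: 0.0238
grasp_force: 29.4
```

```bash
python3 -m handwheel '{"slide":[[0,0,-0.003],[0,0,-0.003],[0,0,-0.002],[0,0,0]],"spin":[0,0,0,0]}'
```

```text
time: 8.78
tcp_pos: [0.5478, 0.2136, 0.0789]
tool_rot: [1.0, 0.022, -0.003, 0.0]
force: [-7.1, 1.0, 3.8]
gripper_width: 0.0234
grasp_force: 30.0
```

```bash
python3 -m handwheel '{"slide":[[0,0,-0.003],[0,0,-0.003],[0,0,-0.002],[0,0,0]],"spin":[0,0,0,0]}'; python3 -m handwheel '{"slide":[[0,0,-0.003],[0,0,-0.002],[0,0,0]],"spin":[0,0,0]}'
```

```text
time: 9.28
tcp_pos: [0.5469, 0.2135, 0.0703]
tool_rot: [1.0, 0.022, -0.004, 0.0]
force: [-7.6, 1.5, 4.2]
gripper_width: 0.0237
grasp_force: 30.4
time: 9.65
tcp_pos: [0.5468, 0.2134, 0.0653]
tool_rot: [1.0, 0.022, -0.004, 0.0]
force: [-8.4, 1.0, 3.1]
gripper_width: 0.0239
grasp_force: 30.7
```

```bash
python3 -m handwheel '{"slide":[[0,0,-0.003],[0,0,-0.002],[0,0,-0.002],[0,0,0]],"spin":[0,0,0,0]}'; python3 -m handwheel '{"slide":[[0,0,-0.002],[0,0,0],[0,0,0]],"spin":[0,0,0]}'
```

```text
time: 10.15
tcp_pos: [0.5472, 0.2134, 0.0583]
tool_rot: [1.0, 0.022, -0.003, 0.0]
force: [-6.4, 1.5, 2.2]
gripper_width: 0.0232
grasp_force: 31.2
time: 10.52
tcp_pos: [0.5475, 0.2133, 0.0564]
tool_rot: [1.0, 0.022, -0.003, 0.0]
force: [-6.9, 0.8, 2.8]
gripper_width: 0.0231
grasp_force: 31.4
```

```bash
python3 -m handwheel '{"slide":[[0,0,-0.002],[0,0,0]],"spin":[0,0]}'
```

```text
time: 10.78
tcp_pos: [0.5477, 0.2133, 0.0545]
tool_rot: [1.0, 0.022, -0.003, 0.0]
force: [-6.2, 1.4, 2.4]
gripper_width: 0.0234
grasp_force: 31.5
```

```bash
python3 -m handwheel '{"slide":[[0,0,-0.0015],[0,0,-0.001],[0,0,0]],"spin":[0,0,0]}';python3 -m handwheel '{"slide":[[0,0,-0.001],[0,0,0]],"spin":[0,0]}'; python3 -m handwheel '{"slide":[[0,0,-0.001],[0,0,0]],"spin":[0,0]}'
```

```text
time: 11.15
tcp_pos: [0.5479, 0.2133, 0.0521]
tool_rot: [1.0, 0.022, -0.002, 0.0]
force: [-6.6, 1.4, 2.4]
gripper_width: 0.0234
grasp_force: 31.6
time: 11.4
tcp_pos: [0.5479, 0.2133, 0.0518]
tool_rot: [1.0, 0.022, -0.003, 0.0]
force: [-7.9, 0.6, 6.0]
gripper_width: 0.0233
grasp_force: 32.1
time: 11.65
tcp_pos: [0.548, 0.2134, 0.0517]
tool_rot: [1.0, 0.022, -0.003, 0.0]
force: [-10.5, -0.1, 9.9]
gripper_width: 0.0237
grasp_force: 32.7
```

It's flush and tilted now. Lifting along the face normal and checking.

```bash
python3 -m handwheel '{"slide":[[-0.008,0,0.02],[-0.006,0,0.012],[0,0,0],[0,0,0]],"spin":[0,0,0,0]}'
cat > m4.py <<'E'
from meas import *
import sys
np.set_printoptions(precision=4,suppress=True)
st()
im,d,K,T=snap("wrist"); C=cloud(d,K,T); np.savez(sys.argv[1],im=im,d=d,C=C,K=K,T=T)
# face frame from earlier wrist view: O at slot middle on the surface
yaw=np.radians(2.45);t=np.radians(25)
x=np.array([np.cos(t)*np.cos(yaw),np.cos(t)*np.sin(yaw),np.sin(t)]);y=np.array([-np.sin(yaw),np.cos(yaw),0]);n=np.cross(x,y)
O=np.array([.604,.171,.060])+.0018*y
F=(C-O)@np.stack([x,y,n],1)
hsv=cv2.cvtColor(im,cv2.COLOR_RGB2HSV)
b=(hsv[...,0]>100)&(hsv[...,0]<130)&(hsv[...,1]>120)&(C[...,2]>.015)&(abs(F[...,0])<.12)&(abs(F[...,1])<.12)
P=F[b]; nn=np.linalg.svd(P-P.mean(0),full_matrices=False)[2][2]; nn*=np.sign(nn[2])
print('plate',b.sum(),'normal in face',nn,'ext',np.percentile(P,[.3,50,99.7],0).tolist())
print('rect',cv2.minAreaRect((P[:,:2]*1000).astype(np.float32)))
g=(hsv[...,0]>55)&(hsv[...,0]<95)&(hsv[...,1]>80)&(abs(F[...,2])<.01)&(abs(F[...,0])<.07)&(abs(F[...,1])<.08)
if g.sum()>50: print('face ext',np.percentile(F[g],[.5,50,99.5],0).tolist())
br=(hsv[...,0]>10)&(hsv[...,0]<28)&(hsv[...,1]>100)&(F[...,2]>.004)&(F[...,2]<.02)&(abs(F[...,0])<.03)&(abs(F[...,1])<.04)
if br.sum(): print('brass',br.sum(),np.percentile(F[br],[2,50,98],0).tolist(),np.argwhere(br).min(0),np.argwhere(br).max(0))
save(sys.argv[1]+'.png',im)
E
python3 m4.py w4
```

```text
time: 12.15
tcp_pos: [0.5361, 0.2131, 0.0824]
tool_rot: [1.0, 0.022, -0.0, 0.0]
force: [0.4, 0.7, -1.6]
gripper_width: 0.0233
grasp_force: 31.0
{'time': 12.15, 'tcp_pos': [0.5361, 0.2131, 0.0824], 'tool_rot': [0.9998, 0.0218, -0.0001, 0.0001], 'force': [0.414, 0.7019, -1.6328], 'gripper_width': 0.0233, 'grasp_force': 31.0315}
plate 35443 normal in face [-0.0454 -0.0005  0.999 ] ext [[-0.06278920468086549, 0.008380819641440983, 0.03299652621676733], [0.007504763485931003, 0.04338998192575259, 0.03771505076727347], [0.06815238491118578, 0.07800427605649927, 0.14986641923032806]]
rect ((-1.9048385620117188, 51.97701644897461), (140.000244140625, 88.17529296875), 0.3725285828113556)
face ext [[-0.06861171848494595, -0.07325796547845073, -0.001598939170583475], [0.017252543210669855, -0.024727054895625496, 1.9407732874261937e-05], [0.042003989801560844, 0.07311525989288413, 0.0016481846815943444]]
brass 587 [[-0.006552504565581933, -0.008200008115781515, 0.008281534555618336], [0.0005777949812676619, -0.0034468874424311152, 0.011887396146264289], [0.006808074116109013, 5.180114424240118e-06, 0.013347029831569114]] [100 381] [136 404]
```

View pics/w4.png

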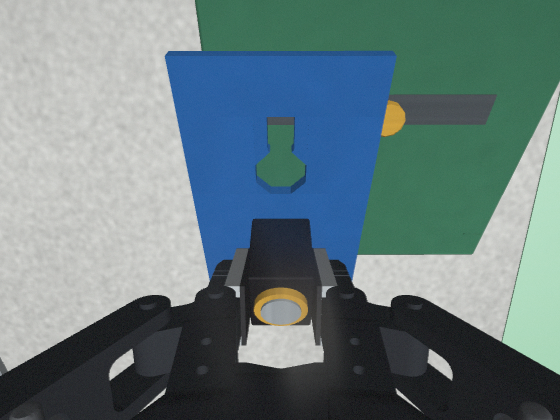

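The plate is tilted, its keyhole is at (281,170), and the stud head is half hidden at (393,118). Computing the plate's exact pose in the face frame.

```bash
cat > pl.py <<'E'
from h import *
import sys
np.set_printoptions(precision=4,suppress=True)
D=np.load(sys.argv[1]+'.npz'); C=D['C'];im=D['im']
yaw=np.radians(2.45);t=np.radians(25)
x=np.array([np.cos(t)*np.cos(yaw),np.cos(t)*np.sin(yaw),np.sin(t)]);y=np.array([-np.sin(yaw),np.cos(yaw),0]);n=np.cross(x,y)
O=np.array([.604,.171,.060])+.0018*y
F=(C-O)@np.stack([x,y,n],1)
hsv=cv2.cvtColor(im,cv2.COLOR_RGB2HSV)
b=(hsv[...,0]>100)&(hsv[...,0]<130)&(hsv[...,1]>120)&(C[...,2]>.015)&(abs(F[...,0])<.1)&(abs(F[...,1])<.12)&(F[...,2]<.06)
b=cv2.erode(b.astype(np.uint8),np.ones((3,3)))>0
P=F[b]
for _ in range(4):
    c=P.mean(0); nn=np.linalg.svd(P-c,full_matrices=False)[2][2]; nn*=np.sign(nn[2]); P=P[abs((P-c)@nn)<.0025]
print('pts',len(P),'top-plane normal',nn,'tilt err deg',np.degrees(nn[0]),np.degrees(nn[1]))
up=P[P[:,0]>P[:,0].max()-.03]
L=[];R=[];Fe=[]
for xx in np.arange(P[:,0].max()-.035,P[:,0].max()-.005,.003):
    s=up[abs(up[:,0]-xx)<.0015]; L.append((xx,s[:,1].max()));R.append((xx,s[:,1].min())) if len(s) else 0
L=np.array([l for l in L]);R=np.array(R)
m=(L[:,1]+R[:,1])/2; k=np.polyfit(L[:,0],m,1); print('width',np.median(L[:,1]-R[:,1]),'yaw deg',np.degrees(np.arctan(k[0])))
xf=[P[abs(P[:,1]-yy)<.0015][:,0].max() for yy in np.median(m)+np.arange(-.03,.031,.006)]
xf=np.median(xf)+.001
print('front edge x',xf,'midline y at front',np.polyval(k,xf))
X=xf-.055*np.sqrt(1-nn[0]**2); z=c[2]-(nn[0]*(X-c[0])+nn[1]*(np.median(m)-c[1]))/nn[2]-.005
print('plate origin in face: X %.4f Y %.4f Z %.4f'%(X,np.polyval(k,X),z))
# keyhole wide-end midline check: pixels inside
E
python3 pl.py w4
```

```text
pts 32453 top-plane normal [ 0.0032 -0.      1.    ] tilt err deg 0.1826081367019241 -0.002406725977486847Traceback (most recent call last):
  File "pl.py", line 19, in <module>
    s=up[abs(up[:,0]-xx)<.0015]; L.append((xx,s[:,1].max()));R.append((xx,s[:,1].min())) if len(s) else 0
                                              ~~~~~~~~~~^^
    return umr_maximum(a, axis, None, out, keepdims, initial, where)
ValueError: zero-size array to reduction operation maximum which has no identity
```

```bash
sed -i 's/^up=.*/up=P; xm=np.percentile(P[:,0],99.8)/; s/np.arange(P\[:,0\].max()-.035,P\[:,0\].max()-.005,.003)/np.arange(xm-.035,xm-.005,.003)/' pl.py; sed -i 's/^    s=up.*/    s=up[abs(up[:,0]-xx)<.0015]; L.append((xx,s[:,1].max()));R.append((xx,s[:,1].min()))/' pl.py; python3 pl.py w4
```

```text
pts 32453 top-plane normal [ 0.0032 -0.      1.    ] tilt err deg 0.1826081367019241 -0.002406725977486847
width 0.0692293828951323 yaw deg 0.12961532714755222
front edge x 0.03521686420470119 midline y at front 0.0433004607055404
plate origin in face: X -0.0198 Y 0.0432 Z 0.0328
```

```bash
python3 -m handwheel '{"slide":[[0.003,-0.015,0.0013],[0.003,-0.015,0.001],[0.003,-0.0144,0.001],[0,0,0],[0,0,0]],"spin":[0,0,0,0,0]}'
python3 m4.py w5 | grep -E 'brass|face'; python3 pl.py w5
python3 - <<'E'
from h import *
im=np.load('w5.npz')['im']; save('w5c.png',cv2.resize(im[40:240,180:380],(600,600),interpolation=2))
E
```

```text
time: 12.82
tcp_pos: [0.5452, 0.1687, 0.0861]
tool_rot: [1.0, 0.021, -0.0, -0.0]
force: [-0.8, 0.2, -0.7]
gripper_width: 0.023
grasp_force: 31.0
plate 35478 normal in face [-0.0425  0.0017  0.9991] ext [[-0.054688857129850235, -0.0364383776441292, 0.033341368912863795], [0.015667358281376192, -0.0014711563850445, 0.03810567051013519], [0.0762931660157128, 0.03322517114546104, 0.15026858976466884]]
face ext [[-0.06822997390500456, -0.07359866536782285, -0.0016190598245289297], [0.029202217212226423, 0.002397820278377642, -1.0966133203962503e-05], [0.05003598522394885, 0.07399244614692865, 0.001619205224324387]]
brass 770 [[-0.006511187004041146, -0.006998636691604818, 0.007756313599531137], [0.0013909882860164745, -0.0014424855085910762, 0.011785687482097993], [0.006762008996286335, 0.003693622002460509, 0.013049348602161412]] [118 268] [151 293]
pts 32551 top-plane normal [0.0028 0.     1.    ] tilt err deg 0.16041219067327753 0.0026824941065111533
width 0.06935803348517222 yaw deg 0.1090521706103797
front edge x 0.04341269257586554 midline y at front -0.0015484979967549965
plate origin in face: X -0.0116 Y -0.0017 Z 0.0332
```

View pics/w5c.png

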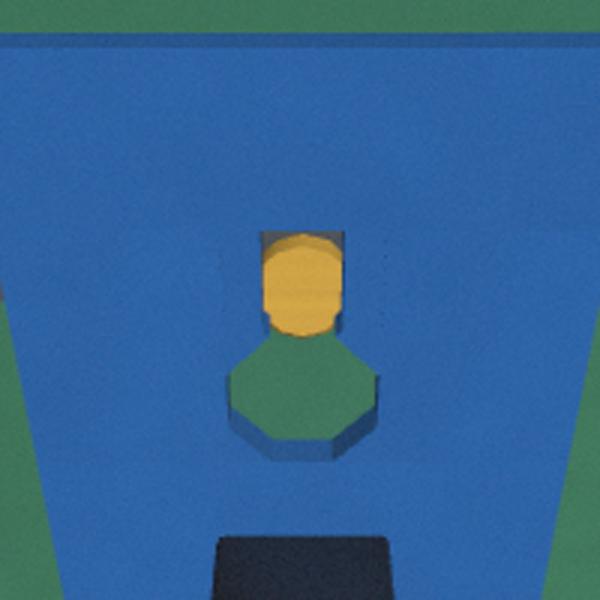

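The head (302,285) lines up with the slot's midline (302), so it's centred across. Descending along the face normal, slowing down near the head.

```bash
python3 -m handwheel '{"slide":[[0.0038,0.0002,-0.0087],[0.0038,0.0001,-0.0087],[0,0,0]],"spin":[0,0,0]}'; python3 -m handwheel '{"slide":[[0.0013,0,-0.0027],[0.0013,0,-0.0027],[0,0,0]],"spin":[0,0,0]}'
```

```text
time: 13.25
tcp_pos: [0.5518, 0.1692, 0.0671]
tool_rot: [1.0, 0.022, -0.001, 0.0]
force: [-0.6, 0.2, -1.9]
gripper_width: 0.0234
grasp_force: 31.0
time: 13.62
tcp_pos: [0.5553, 0.1691, 0.0631]
tool_rot: [1.0, 0.022, -0.0, 0.0]
force: [0.4, -0.0, -0.9]
gripper_width: 0.0233
grasp_force: 31.0
```

```bash
python3 -m handwheel '{"slide":[[0.0013,0,-0.0027],[0.0008,0,-0.0018],[0,0,0]],"spin":[0,0,0]}'; python3 -m handwheel '{"slide":[[0.0008,0,-0.0018],[0,0,0]],"spin":[0,0]}';python3 m4.py w6 | grep -E 'brass'; python3 pl.py w6
```

```text
time: 14.0
tcp_pos: [0.5573, 0.1691, 0.0586]
tool_rot: [1.0, 0.022, -0.0, 0.0]
force: [-0.2, 0.3, -1.5]
gripper_width: 0.0234
grasp_force: 31.0
time: 14.25
tcp_pos: [0.5582, 0.1691, 0.0569]
tool_rot: [1.0, 0.022, -0.0, 0.0]
force: [0.2, 0.2, -1.3]
gripper_width: 0.0236
grasp_force: 31.0
brass 1234 [[-0.00613822514303695, -0.008210217653328866, 0.007498581350281721], [0.001479001764258863, -0.0015122762529624185, 0.011739815190385212], [0.006781908834837723, 0.004969614838234764, 0.012902320200796461]] [156 261] [194 300]
pts 32294 top-plane normal [0.0034 0.     1.    ] tilt err deg 0.19649092423346393 0.0014423925242142439
width 0.06946312665605014 yaw deg 0.1970928266836884
front edge x 0.042780851017761044 midline y at front -0.0015353516129676737
plate origin in face: X -0.0122 Y -0.0017 Z 0.0011
```

```bash
python3 -m handwheel '{"slide":[[0.0005,0,-0.001],[0,0,0]],"spin":[0,0]}'; python3 -m handwheel '{"slide":[[0.0005,0,-0.001],[0,0,0]],"spin":[0,0]}'; python3 -m handwheel '{"slide":[[0.0004,0,-0.0008],[0,0,0]],"spin":[0,0]}'
```

```text
time: 14.55
tcp_pos: [0.5588, 0.1692, 0.056]
tool_rot: [1.0, 0.022, 0.0, -0.0]
force: [0.1, 0.4, -1.0]
gripper_width: 0.0237
grasp_force: 31.0
time: 14.8
tcp_pos: [0.5588, 0.1692, 0.0558]
tool_rot: [1.0, 0.022, -0.001, 0.0]
force: [-3.9, -0.6, 5.5]
gripper_width: 0.0234
grasp_force: 31.8
time: 15.05
tcp_pos: [0.5588, 0.1692, 0.0558]
tool_rot: [1.0, 0.022, -0.001, 0.0]
force: [-7.0, -1.3, 9.8]
gripper_width: 0.0234
grasp_force: 32.6
```

Flush over the stud with about 12 N. Sliding down the slope with a lighter press.

```bash
python3 -m handwheel '{"slide":[[-0.0002,0,0.0005],[-0.0023,-0.0001,-0.00106],[-0.0023,-0.0001,-0.00106],[-0.0023,-0.0001,-0.00106],[-0.0023,-0.0001,-0.00106],[0,0,0]],"spin":[0,0,0,0,0,0]}'; python3 -m handwheel '{"slide":[[-0.0023,-0.0001,-0.00106],[-0.0023,-0.0001,-0.00106],[-0.0014,0,-0.00064],[0,0,0]],"spin":[0,0,0,0]}';python3 m4.py w7 | grep -E 'brass'; python3 pl.py w7
```

```text
time: 15.8
tcp_pos: [0.5538, 0.1693, 0.0535]
tool_rot: [1.0, 0.022, 0.004, -0.001]
force: [0.9, -0.4, 7.6]
gripper_width: 0.0234
grasp_force: 32.3
time: 16.3
tcp_pos: [0.548, 0.1692, 0.0508]
tool_rot: [1.0, 0.022, 0.004, -0.001]
force: [0.7, 1.1, 6.9]
gripper_width: 0.0233
grasp_force: 32.2
brass 1434 [[-0.00641142186752971, -0.008095365110544789, 0.00774947459946212], [0.0012226637396753727, -0.0016950586454563912, 0.01174210403983449], [0.0067132158448009425, 0.004794563519504059, 0.01302264553950356]] [128 261] [170 303]
pts 32234 top-plane normal [-0.0033 -0.0004  1.    ] tilt err deg -0.18630219426059813 -0.022383974801614557
width 0.06950116710452661 yaw deg -0.1395108963118504
front edge x 0.031041600421083147 midline y at front -0.001183852628205713
plate origin in face: X -0.0240 Y -0.0010 Z 0.0002
```

```bash
python3 -m handwheel '{"slide":[[-0.0018,-0.0001,-0.00085],[-0.0018,-0.0001,-0.00085],[-0.0018,-0.0001,-0.00085],[0,0,0]],"spin":[0,0,0,0]}'; python3 -m handwheel '{"slide":[[-0.0014,0,-0.00064],[0,0,0]],"spin":[0,0]}'; python3 -m handwheel '{"slide":[[-0.0014,0,-0.00064],[0,0,0]],"spin":[0,0]}'; python3 m4.py w8 | grep -E 'brass'; python3 pl.py w8
```

```text
time: 16.85
tcp_pos: [0.5427, 0.1689, 0.0483]
tool_rot: [1.0, 0.022, 0.004, -0.001]
force: [0.7, -0.1, 7.5]
gripper_width: 0.0234
grasp_force: 32.3
time: 17.1
tcp_pos: [0.5415, 0.1689, 0.0478]
tool_rot: [1.0, 0.022, 0.004, -0.001]
force: [0.2, 0.7, 7.3]
gripper_width: 0.0235
grasp_force: 32.2
time: 17.35
tcp_pos: [0.5411, 0.1689, 0.0477]
tool_rot: [1.0, 0.022, 0.005, -0.001]
force: [2.5, 0.3, 8.5]
gripper_width: 0.0237
grasp_force: 32.4
brass 1568 [[-0.006655281769268282, -0.0081253876699604, 0.007855506769140281], [0.000913207761389847, -0.0016214918763538659, 0.011765758021460895], [0.006658469771711838, 0.004893736407525624, 0.01306113082185365]] [107 260] [151 304]
pts 31824 top-plane normal [-0.0061 -0.0006  1.    ] tilt err deg -0.3496388347242071 -0.03305664261370302
width 0.06957922306393077 yaw deg -0.07557050528470657
front edge x 0.023588214690600157 midline y at front -0.001156134064579857
plate origin in face: X -0.0314 Y -0.0011 Z 0.0003
```

The stop is being felt at X ≈ −31.5 mm. One more nudge to seat it, then I relax the press and open.

```bash
python3 -m handwheel '{"slide":[[-0.0014,0,-0.00064],[0,0,0]],"spin":[0,0]}'; python3 -m handwheel '{"slide":[[0.0008,0,0.001],[0,0,0]],"spin":[0,0]}'; python3 -m handwheel '{"slide":[[0,0,0],[0,0,0],[0,0,0],[0,0,0]],"spin":[0,0,0,0]}' 0.045; python3 -m handwheel '{"slide":[[0,0,0.01],[0,0,0.02],[0,0,0.03],[-0.01,0,0.04],[-0.01,0,0.04],[0,0,0],[0,0,0]],"spin":[0,0,0,0,0,0,0]}'; python3 m4.py w9 | grep -E 'brass|face'; python3 pl.py w9
```

```text
time: 17.65
tcp_pos: [0.541, 0.1689, 0.0476]
tool_rot: [1.0, 0.022, 0.007, -0.001]
force: [3.7, -0.1, 8.3]
gripper_width: 0.0233
grasp_force: 32.4
time: 17.9
tcp_pos: [0.5409, 0.1689, 0.0476]
tool_rot: [1.0, 0.022, 0.006, -0.001]
force: [4.7, -0.4, 7.3]
gripper_width: 0.0234
grasp_force: 32.1
time: 18.4
tcp_pos: [0.5346, 0.1682, 0.0435]
tool_rot: [1.0, 0.022, -0.001, 0.0]
force: [0.9, 0.0, -0.4]
gripper_width: 0.0448
grasp_force: 0.0
time: 19.27
tcp_pos: [0.5156, 0.1683, 0.1852]
tool_rot: [1.0, 0.022, 0.001, -0.0]
force: [-0.2, 0.9, 0.4]
gripper_width: 0.0448
grasp_force: 0.0
plate 10975 normal in face [-0.0249  0.9983  0.0529] ext [[-0.08751217518149332, -0.04994570090781023, 0.0011133945772910535], [-0.014760535048279903, -0.0010991706549463324, 0.005005209020637519], [0.09119018344061348, 0.04646989300362354, 0.2527156454335718]]
face ext [[-0.06871939810594346, -0.07361706157118673, -0.0018118244373549362], [0.017555316863871573, 0.0015439318604694953, -2.7258928453002747e-06], [0.04746486290368755, 0.07360113010005576, 0.0018204847914362482]]
brass 378 [[-0.006813471730100843, -0.008015250711596545, 0.009785344671689665], [0.00016666049057123598, -0.0018081620277795398, 0.011875788455633439], [0.006473977375494543, 0.004351051500105419, 0.013367160840395876]] [ 72 272] [ 94 292]
pts 9635 top-plane normal [-0.0004  0.      1.    ] tilt err deg -0.02364992092800351 0.0011639810426188934
width 0.06815604617945084 yaw deg 0.6851572342177205
front edge x 0.023477710285482272 midline y at front -0.0010871194295382538
plate origin in face: X -0.0315 Y -0.0017 Z -0.0000
```

View pics/w9.png

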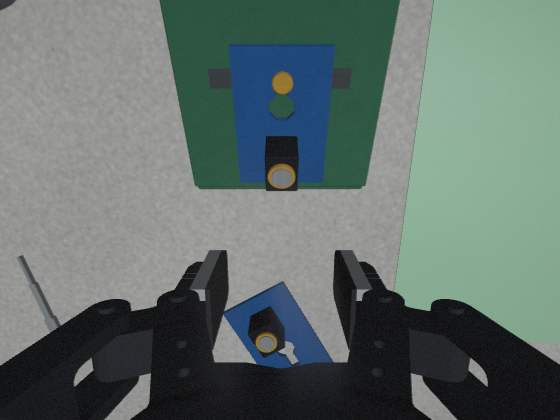

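The picture shows the plate flush and square on the green face. The head at (283,83) is locked over the slot's end, the empty wide end is at (282,107), and the gripper is clear. Handing in.

```bash
python3 -c "
from plant import ctrl
print(ctrl.finish_job())"
```

```text
the job is handed in; nothing more can be done
None
```

The blue plate is hung on the stud, slid down to the slot's end and released. It measures flush and square at about x = −31.5 mm. The wrist force readings, taken between moves, stayed under about 15 N, nothing else on the bench was touched, and the job is handed in at about 19 s; no verdict was returned.

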